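# Put the spice tins away and set the recipe screen

### The job

Get the recipe stand ready for the next cook: pull out the drawer in its side, stand every flat round spice tin that has been left out upright on the drawer's floor, set down rather than dropped, and slide the drawer fully shut with all of them in it. Also swing the folded-down tablet on top of the stand up to a reading angle of 60 degrees from level and leave it holding there by its stiff hinge. Leave the cup, the brown bottle and the dial timer where they are.

Things in the scene. Friction and masses are not known exactly. Their poses are not given: they have to be found in the camera images.
- stand: Recipe stand: a fixed brown wooden box 240 mm (its x) by 250 mm (its y) by 85 mm high, standing on the worktop. Origin: centre of its underside; at yaw 0 its x points away from the robot and its y to the robot's left. Its right side (-y) is the front of a drawer that slides out along the stand's -y; on its top lies a tablet in a hinged aluminium rest.
- drawer (a joint): How far the drawer is out, in m: 0 fully shut, 0.165 fully out, along the stand's -y. About 1.5 N of friction; stays where it is left. At the start shut or up to 30 mm out. Out by d, the part of the drawer from y = -82 mm to y = d - 80 mm (seen from point drawer_floor) is clear of the box. Things up to 50 mm high pass inside as it shuts.
- drawer_knob (a point): Middle of the drawer's dark steel knob, a 26 mm disc 14 mm thick on a 14 mm stem, axis along the stand's y, about 31 mm out from the drawer's front and 50 mm above the worktop, at the middle of the front. It can be pinched from above with the fingers closing along the stand's x. Moves with the drawer. Axes parallel to the stand's.
- drawer_floor (a point): Point on the drawer's floor, 19 mm above the worktop, on its centre line, 82 mm behind the inner face of the drawer's front. Axes parallel to the stand's; moves with the drawer. Inside, the drawer reaches from x = -100 to +100 mm and y = -82 (front) to +138 mm (back) from here. Side and back walls are low, tops 45 mm above the worktop; the front's top is at 80 mm.
- screen (a joint): Angle of the tablet rest in rad: 0 lying flat on the stand's top with the screen up, growing as its far edge is raised; 60 degrees is 1.047; its stop is at 1.9. The hinge lies along the stand's y near the front edge of the top. Stiff friction hinge (about 0.8 N m), stays where it is left; rest and tablet weigh 0.36 kg. At the start 0.16 to 0.55.
- screen_hinge (a point): Middle of the hinge axis of the tablet rest: 110 mm in front of (-x) the stand's centre, 93 mm above the worktop. Its x axis points along the rest, from the hinge to the free edge; y is the hinge axis.
- screen_tab (a point): Middle of the flat aluminium tab in the middle of the rest's free edge by which the rest is lifted: the tab is 22 mm wide (along the stand's y), 8 mm thick and juts 52 mm out of the edge of the rest; this point lies 165 mm from the hinge axis along the rest, 3 mm above its plane and 30 mm beyond its edge. It can be pinched from above across its 22 mm width (fingers closing along the stand's y) and turns between the fingers as the rest swings.
- tin1: Spice tin, loose: flat round metal tin with a lid with a round window, 58 mm across the lid (56 mm below it), 44 mm high, about 90 g; stands on the worktop at the start. Origin: centre of its underside; z up along its axis. Absent (None) in some starts.
- tin2: Spice tin, loose: flat round metal tin with a lid with a round window, 58 mm across the lid (56 mm below it), 44 mm high, about 90 g; stands on the worktop at the start. Origin: centre of its underside; z up along its axis. Absent (None) in some starts.
- tin3: Spice tin, loose: flat round metal tin with a lid with a round window, 58 mm across the lid (56 mm below it), 44 mm high, about 90 g; stands on the worktop at the start. Origin: centre of its underside; z up along its axis. Absent (None) in some starts.
- tin4: Spice tin, loose: flat round metal tin with a lid with a round window, 58 mm across the lid (56 mm below it), 44 mm high, about 90 g; stands on the worktop at the start. Origin: centre of its underside; z up along its axis. Absent (None) in some starts.
- cup: Bystander: white cup, 70 mm across, 92 mm high, open at the top, standing in front of the stand. Origin: centre of its underside. Not to be moved.
- bottle_brown: Bystander: brown bottle with a blue ribbed cap, 47 mm across, 88 mm high, standing on the right towards the back. Origin: centre of its underside. Not to be moved.
- timer: Bystander: white and red dial timer, 68 mm across, 48 mm high, in front of the stand on the left, near the foot of a fixed kitchen-roll holder (a bare upright pole about 330 mm high on a round foot). Origin: centre of its underside. Not to be moved.
There are look-alikes about, which are no part of the job. Leave any pink or yellow look-alike of the tin2 alone.

How it is judged:
By the outcome, as a careful person would: the job done as asked, in the order asked, and still so for the second after the job is handed in, with the robot touching nothing.
Of tin1, tin2, tin3, tin4 only 3 to 4 are there at a start; the rules pass over those that are not, and their reading is None.
At some moment in a run one of tin2, tin3 may be knocked a few centimetres aside while the robot is not near it.
It also fails if it takes over 208 s, if anything falls off the work surface, if the arm or the gripper's body presses on something with over 40 N, if the wrist force passes 120 N, or if a joint passes its speed limit or range.

### The arm

A 6-joint arm with a two-finger parallel gripper is mounted at the origin on a cart in front of the work surface, level with it; the furniture and walls round the work are solid. World frame = base frame: x ahead of the robot, y to its left, z up, the work surface at z = 0. Lengths are in mm, angles in rad, forces in N, time in s.
With the tool pointing down it reaches from about 275 to 1000 mm from the base axis. Payload 8.4 kg.
Tool frame: the origin (TCP) lies at the very end of the fingers, on their centre line; the grasp point (between the pads) lies 19 mm behind it (r.pinch_z is the distance from the TCP to the grasp point, in mm); z points along the fingers, y is the line along which they close (so a half turn about z gives the same grasp; the last joint's range is limited). The gripper opens to 85 mm and grips with 20 to 120 N. Pads are 22 mm wide; open, the fingers measure 114 mm over their backs; the gripper's body (76 mm by 85 mm) begins 54 mm behind the grasp point. The pads swing forward as they close: fully open they stand 13 mm farther back than shut.
Start: joints at [1.233, 0.353, 1.633, -0, 1.155, -0.002], TCP at [205.951, 590.095, 231.281] pointing down, gripper open.
Joint ranges: [-2.63, 2.63], [-0.92, 2.1], [0.06, 2.66], [-1.3, 4.44], [0, 2.69], [-3.02, 3.02]. Speed limits (rad/s): [2.22, 2.22, 2.79, 3.14, 3.14, 3.14].

### API

Orientations are given as [roll, pitch, yaw] about the fixed x, y, z axes, in that order (R = Rz(yaw) Ry(pitch) Rx(roll)).
In Python, from rig import r gives the robot as it stands.
- The arm moves only by the tool carry_out, never from a script. Its argument "series" is a list of rows, each a list of 7 numbers: the turn, a rotation vector about the tool's x, y, z as a fraction of full scale, then the shift along the tool's x, y, z as a fraction of full scale, then the gripper command: -1 is fully open, 1 is shut, values between are in proportion. A call has 1 to 8 rows; each row is the pose to reach, as a shift and turn from the pose commanded when the call began, along the tool's axes at that moment, turning the shorter way round; what a row does not reach only later rows make up. Full scale, the value 1, is 0.25 m for a shift and pi rad for a turn. A row lasts 1/8 s, in which the tool goes at most 62.5 mm and 10.7 degrees, less where a joint would pass 70% of its speed; a pose out of reach is approached as far as the arm can. A call with a number of a shift or a turn outside -1 to 1 is refused whole. A call with a gripper value outside its range is refused whole. The fingers move at their own pace and stop on an object; "force" is the grip in N (left out, the last holds). Time passes only in rows, so rows that repeat a pose let the fingers close. It gives the time, the measured TCP pose, the force, the opening and the grip force at its end, in the units of the state.
- r.sense(): the state, without advancing time (a new reading comes with each control period).
- r.grab_frame(name): name is "side" or "top"; returns the picture (420x560x3 uint8, red, green, blue); there is no depth.
- r.get_calibration(name): a dict with "K" (3x3 intrinsics, pixels), "pose" (4x4, takes a point from camera to world coordinates). Camera axes: x right, y up, looking along -z (the intrinsics and any distortion apply to the point x, -y, -z); pixel columns grow to the right and rows downward; lengths in mm; the calibration is good to about 2 mm. A picture is of the moment at which its call begins. get_calibration takes no time and is no camera call.
- r.sign_off(): hands the job in; it is judged then, once.
Trained networks look in the newest picture that a camera, given by its name, has taken for a name from the list of things; names that differ only in an ending like _2 or _b are one class to them, and where a whole thing is asked for, a point or a joint stands for the part that bears it (a point fixed in the world has none). Each returns a list of dicts, best first, with "score" (0 to 1); they miss things now and then, are a little off and sometimes report something else, mostly with a low value. They report only what shows in the picture. A call takes as long as a camera call. They do not tell look-alikes from the thing itself.
- r.silhouettes(camera, label): "region" (420x560 bool, what is visible of it) and "position" ([row, column] in pixels, amid what is visible of it).
The state is a dict: "clock": time; "qpos": joint angles; "qvel": joint speeds; "joint_efforts": joint torques, N m; "eef_pos": TCP position; "tcp_rot": TCP orientation; "contact_force": force on the tool from outside, world axes, zero at the start; "wrist_torque": the same for the moment, N m; "opening": opening from 0.0 (shut) to 1.0 (fully open); "grasp_force": force on a finger pad.
Only numpy, scipy, OpenCV 4.12 (cv2) and the standard library are available. Lean on these libraries where they do the work, as an engineer would, in place of code of your own. Each camera call takes 0.05 s, during which the arm holds its last target. There are 200 camera calls.

## Working session

There is one attempt and no reset: what is moved stays moved. The work goes in short steps, Python scripts to look and compute and a tool call to move; the robot and the scene stay as the last step left them, time stands still between calls to the robot, and variables do not carry over. Pictures are saved under pics/ and viewed, at most 14 in all, crops included, and the job is handed in when it is done.

Besides the shell and the picture viewer there is one more tool, called after ">>>" by a JSON object that holds its "method" and its "body", one argument or row to a line. carry_out: Moves the arm, as the interface text tells. Its arguments: {"type":"object","properties":{"series":{"type":"array"},"force":{"type":"number"}},"required":["series"]}

```bash
mkdir -p pics; ls
cat > h.py <<'E'
import numpy as np, cv2
from rig import r
def snap(n,f):
    im=r.grab_frame(n); cv2.imwrite('pics/'+f,im[:,:,::-1]); return im
def ray(n,row,col):
    c=r.get_calibration(n);K=np.array(c['K']);P=np.array(c['pose'])
    d=np.array([(col-K[0,2])/K[0,0],-(row-K[1,2])/K[1,1],-1.])
    return P[:3,3],P[:3,:3]@d
def onz(n,row,col,z):
    o,d=ray(n,row,col); return o+d*(z-o[2])/d[2]
def proj(n,p):
    c=r.get_calibration(n);K=np.array(c['K']);P=np.array(c['pose'])
    q=P[:3,:3].T@(np.array(p)-P[:3,3]); return (K[1,2]-K[1,1]*q[1]/-q[2], K[0,2]+K[0,0]*q[0]/-q[2])
E
python3 - <<'E'
from h import *
np.set_printoptions(precision=1,suppress=True)
for n in('top','side'):
    snap(n,n+'1.png'); c=r.get_calibration(n); print({k:(np.array(v) if not isinstance(v,str) else v) for k,v in c.items()})
    for l in('tin1','cup','bottle_brown','timer','stand','drawer_knob','screen_tab'):
        for d in r.silhouettes(n,l):
            ys,xs=np.where(d['region']); print(n,l,round(d['score'],2),np.round(d['position']),ys.min(),ys.max(),xs.min(),xs.max(),onz(n,*d['position'],{'tin1':44,'cup':92}.get(l,50)))
print(r.sense())
E
```

```text
pics
{'K': array([[385.1,   0. , 277.6],
       [  0. , 385.1, 208.4],
       [  0. ,   0. ,   1. ]]), 'pose': array([[   0. ,    1. ,   -0.1,  411.6],
       [  -1. ,    0. ,   -0. , -181.9],
       [  -0. ,    0.1,    1. , 1286.5],
       [   0. ,    0. ,    0. ,    1. ]])}
top tin1 0.82 [242. 350.] 229 246 339 357 [ 444.5 -409.7   44. ]
top tin1 0.82 [206. 334.] 195 212 328 346 [ 559.  -362.5   44. ]
top tin1 0.73 [220. 364.] 211 228 356 375 [ 514.9 -457.2   44. ]
top tin1 0.66 [243. 393.] 233 249 383 403 [ 441.  -549.6   44. ]
top tin1 0.64 [248. 290.] 240 257 282 299 [ 422.6 -216.6   44. ]
top tin1 0.51 [212. 307.] 206 223 295 312 [ 540.2 -273.1   44. ]
top tin1 0.16 [186. 183.] 147 210 151 214 [624.4 131.9  44. ]
top cup 0.64 [257. 228.] 246 268 216 240 [394.4 -26.8  92. ]
top bottle_brown 0.64 [179. 356.] 165 183 345 363 [ 648.  -433.5   50. ]
top timer 0.63 [247. 164.] 239 258 157 178 [425.3 186.8  50. ]
top stand 0.85 [176. 193.] 134 215 144 245 [658.2  98.8  50. ]
top stand 0.35 [175. 355.] 166 183 344 363 [ 660.9 -430.2   50. ]
top drawer_knob 0.82 [181. 234.] 141 214 224 
[... 922 characters left out ...]
190 224 213 236 [393.3 -81.9  92. ]
side bottle_brown 0.75 [288. 352.] 271 305 343 363 [ 659.1 -429.8   50. ]
side timer 0.71 [175. 227.] 168 185 218 236 [423.1 137.2  50. ]
side stand 0.57 [172. 295.] 135 208 257 338 [654.7  92.8  50. ]
side screen_tab 0.73 [153. 282.] 134 176 258 314 [638.9 219.1  50. ]
{'clock': 0.8, 'qpos': array([ 1.2,  0.4,  1.6,  0. ,  1.2, -0. ]), 'qvel': array([-0., -0., -0., -0., -0.,  0.]), 'joint_efforts': array([ -0. , -60.5, -34.2,  -0. ,   0. ,  -0. ]), 'eef_pos': array([206. , 590.1, 231.3]), 'tcp_rot': array([-3.1, -0. ,  2.8]), 'contact_force': array([-0. , -0.5, -0.4]), 'wrist_torque': array([0., 0., 0.]), 'grasp_force': 0.0, 'opening': 1.0026242143945878}
```

Run:
```python
import cv2
a=cv2.imread('pics/top1.png')[125:275,130:420]; cv2.imwrite('pics/top1c.png',cv2.resize(a,None,fx=2.75,fy=2.75,interpolation=2))
a=cv2.imread('pics/side1.png')[125:385,200:380]; cv2.imwrite('pics/side1c.png',cv2.resize(a,None,fx=2.3,fy=2.3,interpolation=2))
from h import *
print(r.sense()['tcp_rot'])
```

```text
[-3.14158353e+00 -1.43133745e-05  2.80577524e+00]
```

View pics/top1c.png

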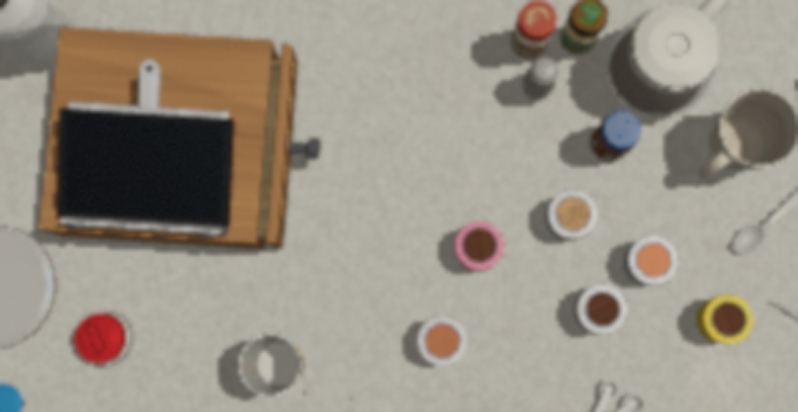

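View pics/side1c.png

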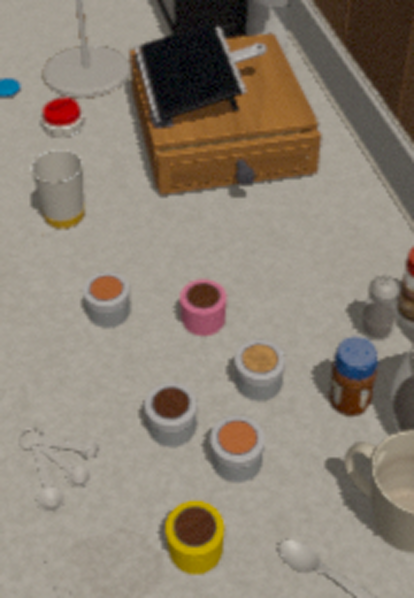

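Four white-rimmed tins at top-crop (572,214), (652,260), (602,309) and (441,341); the look-alikes are pink at (479,245) and yellow at (727,319). The knob is at (313,149) with the drawer slightly out, and the tab hole is at (149,67).

```bash
cat >> h.py <<'E'
from scipy.optimize import least_squares
def cyl(n,x,y,h,rad,z0=0):
    a=np.linspace(0,2*np.pi,40); p=np.array([proj(n,(x+rad*np.cos(t),y+rad*np.sin(t),z)) for z in(z0,z0+h) for t in a]); return (p.min(0)+p.max(0))/2
def tins(z0=0,cams=('top','side')):
    obs={n:[] for n in cams}
    for n in cams:
        for d in r.silhouettes(n,'tin1'):
            ys,xs=np.where(d['region'])
            if xs.max()-xs.min()<40 and d['score']>.3: obs[n].append((np.array([(ys.min()+ys.max())/2,(xs.min()+xs.max())/2]),d['position']))
    out=[]
    for c,pos in obs[cams[0]]:
        g=onz(cams[0],*c,30+z0)[:2]; use=[(cams[0],c)]
        for n in cams[1:]:
            e=[np.linalg.norm(cyl(n,*g,44,29,z0)-q) for q,_ in obs[n]]
            if e and min(e)<12: use.append((n,obs[n][int(np.argmin(e))][0]))
        s=least_squares(lambda p:np.concatenate([cyl(n,*p,44,29,z0)-q for n,q in use]),g)
        im=r_img[cams[0]]; i,j=np.int32(np.round(c)); 
        out.append((np.round(s.x,1),round(float(np.abs(s.fun).max()),1),len(use),im[i-7:i+8,j-7:j+8].reshape(-1,3)[np.argsort(np.ptp(im[i-7:i+8,j-7:j+8].reshape(-1,3).astype(int),axis=1))[-20:]].mean(0).astype(int)))
    return out
r_img={}
def tri(**k):
    A=[];b=[]
    for n,(row,col) in k.items():
        o,d=ray(n,row,col); d=d/np.linalg.norm(d); M=np.eye(3)-np.outer(d,d); A.append(M); b.append(M@o)
    return np.linalg.lstsq(np.vstack(A),np.concatenate(b),rcond=None)[0]
T=lambda x,y:(125+y/2.75,130+x/2.75)
S=lambda x,y:(125+y/2.3,200+x/2.3)
def look():
    for n in('top','side'): r_img[n]=r.grab_frame(n)
E
python3 - <<'E'
from h import *
np.set_printoptions(precision=1,suppress=True)
look()
for t in tins(): print(*t)
K=tri(top=T(313,149),side=S(246,173)); print('knob',K)
tb=tri(top=T(149,67),side=S(262,47)); print('tabhole',tb)
P=[onz('top',*T(*q),85)[:2] for q in((62,28),(40,228),(272,42),(262,243))]; print(P)
def f(p):
    x,y,w,yb,yc=p;R=np.array([[np.cos(w),-np.sin(w)],[np.sin(w),np.cos(w)]])
    return np.concatenate([R@q+[x,y]-o for q,o in zip(((120,125),(-120,125),(120,yb),(-120,yc)),P)])
s=least_squares(f,[640,90,0,-120,-120]); print(s.x,np.degrees(s.x[2]),s.fun)
x,y,w=s.x[:3];R=np.array([[np.cos(w),-np.sin(w)],[np.sin(w),np.cos(w)]])
print('knob in stand',R.T@(K[:2]-[x,y]),'tab',R.T@(tb[:2]-[x,y]),tb[2]-93)
E
```

```text
Traceback (most recent call last):
  File "h.py", line 29, in tins
    s=least_squares(lambda p:np.concatenate([cyl(n,*p,44,29,z0)-q for n,q in use]),g)
  File "h.py", line 29, in <lambda>
    s=least_squares(lambda p:np.concatenate([cyl(n,*p,44,29,z0)-q for n,q in use]),g)
                                             ~~~^^^^^^^^^^^^^^^
  File "h.py", line 16, in cyl
    a=np.linspace(0,2*np.pi,40); p=np.array([proj(n,(x+rad*np.cos(t),y+rad*np.sin(t),z)) for z in(z0,z0+h) for t in a]); return (p.min(0)+p.max(0))/2
                                             ~~~~^^^^^^^^^^^^^^^^^^^^^^^^^^^^^^^^^^^^^^^
  File "h.py", line 12, in proj
    c=r.get_calibration(n);K=np.array(c['K']);P=np.array(c['pose'])
ValueError: time passes only in moves, steps and waits
```

```bash
sed -i "s/r.get_calibration(n)/CAL[n]/; s/^r_img={}/r_img={}/" h.py; sed -i "2a CAL={n:r.get_calibration(n) for n in('top','side')}" h.py
cat > fit.py <<'E'
from h import *
np.set_printoptions(precision=1,suppress=True)
look()
for t in tins(): print(*t)
K=tri(top=T(313,149),side=S(246,173)); print('knob',K)
tb=tri(top=T(149,67),side=S(262,47)); print('tabhole',tb)
P=[onz('top',*T(*q),85)[:2] for q in((62,28),(40,228),(272,42),(262,243))]; print(P)
def f(p):
    x,y,w,yb,yc=p;R=np.array([[np.cos(w),-np.sin(w)],[np.sin(w),np.cos(w)]])
    return np.concatenate([R@q+[x,y]-o for q,o in zip(((120,125),(-120,125),(120,yb),(-120,yc)),P)])
s=least_squares(f,[640,90,0,-120,-120]); print(s.x,np.degrees(s.x[2]),s.fun)
x,y,w=s.x[:3];R=np.array([[np.cos(w),-np.sin(w)],[np.sin(w),np.cos(w)]])
print('knob in stand',R.T@(K[:2]-[x,y]),'tab',R.T@(tb[:2]-[x,y]),tb[2]-93)
E
python3 fit.py
```

```text
[ 571.7 -374. ] 0.2 2 [175 139  96]
[ 458.2 -407. ] 0.3 2 [91 56 38]
[ 533.3 -262.9] 0.2 2 [185 121 137]
[ 421.9 -220.3] 0.3 2 [168 107  72]
[ 447.9 -554. ] 0.4 2 [191 171  71]
[393.5 -17. ] 0.0 1 [150 146 133]
knob [648.1 -67.7  51.6]
tabhole [724.5 108.3 136. ]
[array([783.2, 224.5]), array([548. , 240.5]), array([766.8, -21.2]), array([531.4, -13.7])]
[ 657.4  107.8   -0.1 -121.4 -129.6] -3.7998322411006136 [ 2.2  0.  -2.1 -0.   2.2 -0.1 -2.3  0.2]
knob in stand [   2.4 -175.7] tab [67.  5.] 43.0465765512314
```

Stand at (657,108) mm, yaw −3.8°. Rest at about 0.24 rad, drawer about 20 mm out. First the arm swings round, retracted clear of the pole.

>>> {"method": "carry_out", "body": {
  "series": [
    [0,0,0.414,-0.6,-1,0,-1],
    [0,0,0.414,-0.6,-1,0,-1],
    [0,0,0.414,-0.6,-1,0,-1],
    [0,0,0.414,-0.6,-1,0,-1],
    [0,0,0.414,-0.6,-1,0,-1],
    [0,0,0.414,-0.6,-1,0,-1],
    [0,0,0.414,-0.6,-1,0,-1],
    [0,0,0.414,-0.6,-1,0,-1]
  ],
  "force": 40
}}

```text
clock: 2.2
eef_pos: [265.3, 304.6, 231.5]
tcp_rot: [3.141, -0.0, 1.506]
contact_force: [-0.8, 0.1, 0.3]
opening: 1.003
grasp_force: 0.0
```

```bash
cat >> h.py <<'E'
W=np.radians(-3.8); ST=np.array([657.4,107.8])
RS=np.array([[np.cos(W),-np.sin(W)],[np.sin(W),np.cos(W)]])
def s2w(x,y): return RS@[x,y]+ST
def w2s(x,y): return RS.T@(np.array([x,y])-ST)
from scipy.spatial.transform import Rotation as Ro
def goal(x,y,z,yaw=None,q=None):
    s=r.sense() if q is None else q
    R=Ro.from_euler('xyz',s['tcp_rot']); d=R.inv().apply(np.array([x,y,z])-s['eef_pos'])/250
    yaw=s['tcp_rot'][2] if yaw is None else yaw
    t=(R.inv()*Ro.from_euler('xyz',[np.pi,0,yaw])).as_rotvec()/np.pi
    print('to',np.round([x,y,z],1),'turn',np.round(t,4),'shift',np.round(d,4)); return d
E
python3 - <<'E'
from h import *
np.set_printoptions(precision=3,suppress=True)
s=r.sense();print(s['eef_pos'],s['tcp_rot'],s['qpos'])
print(onz('top',*T(0,285),10))
goal(360,-60,231,1.504);k=[648.1,-67.7]
goal(*k,120,1.504);goal(*k,31,1.504)
look()
for t in tins(): print(*t)
E
```

```text
[265.329 304.567 231.463] [ 3.141 -0.     1.506] [ 0.85  -0.004  2.074 -0.     1.071  0.915]
[487.139 312.318  10.   ]
to [360 -60 231] turn [ 0.    -0.     0.001] shift [-1.431  0.472  0.002]
to [648.1 -67.7 120. ] turn [ 0.    -0.     0.001] shift [-1.387  1.624  0.446]
to [648.1 -67.7  31. ] turn [ 0.    -0.     0.001] shift [-1.387  1.624  0.802]
[ 458.8 -408. ] 0.1 2 [91 56 38]
[ 571.1 -374.1] 0.2 2 [175 139  97]
[ 421.8 -219.1] 0.5 2 [169 107  72]
[ 515.7 -467.6] 0.7 2 [196 130  91]
[ 447.7 -554.8] 0.5 2 [191 171  71]
[ 534.1 -263.1] 0.2 2 [185 120 137]
```

>>> {"method": "carry_out", "body": {
  "series": [
    [0,0,0,-1,0.6,0,-1],
    [0,0,0,-1,0.6,0,-1],
    [0,0,0,-1,0.6,0,-1],
    [0,0,0,-1,0.6,0,-1],
    [0,0,0,-1,0.6,0,-1],
    [0,0,0,-1,0.6,0,-1]
  ]
}}

```text
clock: 3.15
eef_pos: [399.5, 43.3, 231.3]
tcp_rot: [3.141, 0.0, 1.503]
contact_force: [-0.8, -0.1, -0.9]
opening: 0.996
grasp_force: 0.0
```

>>> {"method": "carry_out", "body": {
  "series": [
    [0,0,0,-0.39,1,0,-1],
    [0,0,0,-0.39,1,0,-1],
    [0,0,0,-0.39,1,0,-1],
    [0,0,0,-0.39,1,0,-1],
    [0,0,0,-0.39,1,0.2,-1],
    [0,0,0,-0.39,1,0.4,-1],
    [0,0,0,-0.39,1,0.4,-1]
  ]
}}

```text
clock: 4.03
eef_pos: [638.3, -66.7, 127.2]
tcp_rot: [-3.133, -0.001, 1.507]
contact_force: [-0.8, -0.3, 0.5]
opening: 0.999
grasp_force: 0.0
```

Run:
```python
from h import *
s=r.sense();print(s['eef_pos'],s['tcp_rot'],s['qpos'])
k=[648.1,-67.7]
goal(*k,31,1.504)
im=snap('side','s2.png'); a=cv2.imread('pics/s2.png')[120:300,220:400]; cv2.imwrite('pics/s2c.png',cv2.resize(a,None,fx=3.2,fy=3.2,interpolation=2))
```

```text
[638.34039989 -66.6903166  127.20412921] [-3.13288403e+00 -5.94398684e-04  1.50716667e+00] [-1.06551574e-01  4.91027382e-01  1.67365708e+00  2.64097156e-04
  9.85634315e-01 -4.30713324e-02]
to [648.1 -67.7  31. ] turn [-0.0028 -0.0002  0.001 ] shift [-0.0018  0.0426  0.3845]
```

View pics/s2c.png

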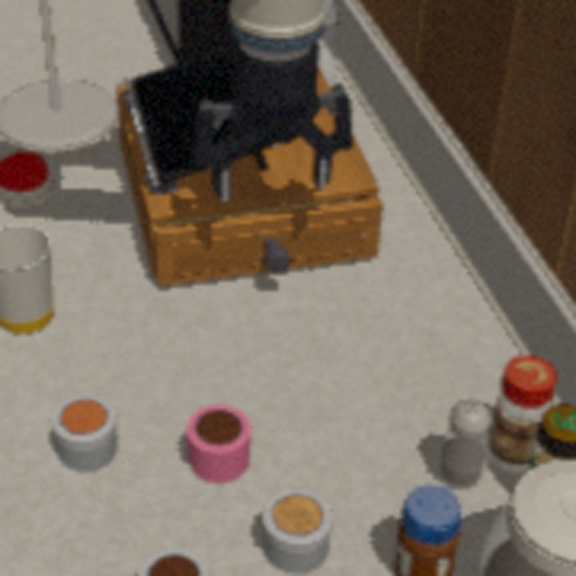

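The gripper hovers above the knob, which is at crop (277,257). Next it descends and pinches.

>>> {"method": "carry_out", "body": {
  "series": [
    [0,0,0,0,0.035,0.2,-0.3],
    [0,0,0,0,0.035,0.385,-0.3],
    [0,0,0,0,0.035,0.385,-0.3],
    [0,0,0,0,0.035,0.385,1],
    [0,0,0,0,0.035,0.385,1],
    [0,0,0,0,0.035,0.385,1],
    [0,0,0,0,0.035,0.385,1],
    [0,0,0,0,0.035,0.385,1]
  ]
}}

```text
clock: 5.08
eef_pos: [647.6, -68.5, 37.9]
tcp_rot: [-3.137, -0.0, 1.506]
contact_force: [-14.9, 0.7, 10.9]
opening: 0.288
grasp_force: 38.6
```

Run:
```python
from h import *
s=r.sense();print(s['eef_pos'],s['tcp_rot'],s['opening'],s['grasp_force'],s['contact_force'])
```

```text
[647.64880052 -68.54757852  37.89189253] [-3.13689455e+00 -1.28520589e-04  1.50555130e+00] 0.2878952365155157 38.56318473815918 [-14.92369426   0.66894128  10.89879374]
```

>>> {"method": "carry_out", "body": {
  "series": [
    [0,0,0,-0.05,-0.01,-0.02,1],
    [0,0,0,-0.15,-0.01,-0.02,1],
    [0,0,0,-0.25,-0.01,-0.02,1],
    [0,0,0,-0.35,-0.01,-0.02,1],
    [0,0,0,-0.45,-0.01,-0.02,1],
    [0,0,0,-0.52,-0.01,-0.02,1],
    [0,0,0,-0.52,-0.01,-0.02,1],
    [0,0,0,-0.52,-0.01,-0.02,1]
  ]
}}

```text
clock: 6.08
eef_pos: [639.3, -198.9, 40.0]
tcp_rot: [3.141, 0.0, 1.505]
contact_force: [5.3, -1.6, -25.1]
opening: 0.281
grasp_force: 45.5
```

>>> {"method": "carry_out", "body": {
  "series": [
    [0,0,0,-0.03,0,0,1],
    [0,0,0,-0.06,0,0,1],
    [0,0,0,-0.06,0,0,1]
  ]
}}

```text
clock: 6.45
eef_pos: [638.4, -213.7, 40.0]
tcp_rot: [3.141, 0.0, 1.505]
contact_force: [4.6, -1.5, -25.5]
opening: 0.282
grasp_force: 45.5
```

>>> {"method": "carry_out", "body": {
  "series": [
    [0,0,0,-0.02,0,0.01,1],
    [0,0,0,-0.04,0,0.01,1],
    [0,0,0,-0.04,0,0.01,1]
  ]
}}

```text
clock: 6.82
eef_pos: [637.8, -224.4, 39.6]
tcp_rot: [3.141, 0.001, 1.505]
contact_force: [-6.1, -0.5, 5.1]
opening: 0.281
grasp_force: 48.3
```

>>> {"method": "carry_out", "body": {
  "series": [
    [0,0,0,-0.02,0,0,1],
    [0,0,0,-0.04,0,0,1],
    [0,0,0,-0.04,0,0,1]
  ]
}}

```text
clock: 7.2
eef_pos: [637.4, -229.9, 38.9]
tcp_rot: [-3.142, -0.004, 1.505]
contact_force: [-0.8, 20.5, 4.3]
opening: 0.283
grasp_force: 39.5
```

Run:
```python
from h import *
im=snap('top','t3.png'); a=cv2.imread('pics/t3.png')[125:275,130:330]; cv2.imwrite('pics/t3c.png',cv2.resize(a,None,fx=4,fy=4,interpolation=2))
print(r.sense()['eef_pos'],w2s(*r.sense()['eef_pos'][:2]))
```

```text
[ 637.40759892 -229.88972242   38.90942719] [   2.43156788 -338.27227525]
```

View pics/t3c.png

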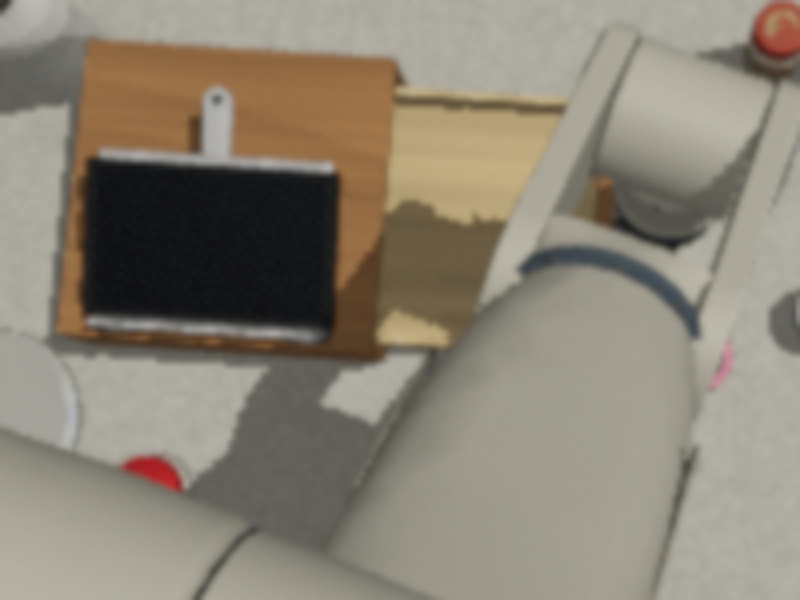

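The drawer is fully out: a 20 N stop, with the interior empty and light. Release, lift, and look at the tins again.

>>> {"method": "carry_out", "body": {
  "series": [
    [0,0,0,0.02,0,0,-0.2],
    [0,0,0,0.02,0,0,-0.2],
    [0,0,0,0.02,0,0,-0.2],
    [0,0,0,0.02,0,-0.2,-0.2],
    [0,0,0,0.02,0,-0.4,-1],
    [0,0,0,0.02,-0.4,-0.4,-1],
    [0,0,0,0.02,-0.85,-0.4,-1],
    [0,0,0,0.02,-0.85,-0.4,-1]
  ]
}}

```text
clock: 8.25
eef_pos: [448.5, -216.3, 137.9]
tcp_rot: [3.141, 0.001, 1.505]
contact_force: [0.8, -0.1, 1.4]
opening: 1.001
grasp_force: 0.0
```

```bash
cat >> h.py <<'E'
ST=ST+RS@[2.4,0]
def slot(i): return s2w((-46,-46,46,46)[i],(-252,-178,-178,-252)[i])
E
python3 - <<'E'
from h import *
look()
for t in tins(): print(*t)
goal(422,-219.5,9,1.504)
for i in range(4): print(slot(i))
E
```

```text
[ 572.2 -374.7] 0.6 2 [178 142  99]
[ 516.4 -468.5] 0.4 2 [199 133  93]
[ 459.6 -407.2] 0.2 2 [93 57 39]
[ 447.7 -554.8] 0.5 2 [194 174  73]
[ 536.7 -265.3] 1.7 2 [189 128 142]
to [ 422.  -219.5    9. ] turn [ 0.0004  0.0002 -0.0001] shift [-0.0185 -0.1109  0.5165]
[ 597.19483308 -140.75642795]
[602.09910171 -66.9191193 ]
[693.89683679 -73.01631814]
[ 688.99256816 -146.85362679]
```

>>> {"method": "carry_out", "body": {
  "series": [
    [0,0,0,-0.02,-0.108,0.0,-1],
    [0,0,0,-0.02,-0.108,0.2,-1],
    [0,0,0,-0.02,-0.108,0.4,-1],
    [0,0,0,-0.02,-0.108,0.51,-1],
    [0,0,0,-0.02,-0.108,0.51,1],
    [0,0,0,-0.02,-0.108,0.51,1],
    [0,0,0,-0.02,-0.108,0.51,1],
    [0,0,0,-0.02,-0.108,0.51,1]
  ],
  "force": 30
}}

```text
clock: 9.45
eef_pos: [423.7, -219.7, 11.0]
tcp_rot: [3.14, 0.001, 1.505]
contact_force: [-0.5, 0.3, -0.8]
opening: 0.667
grasp_force: 32.1
```

Run:
```python
from h import *
s=r.sense();print(s['eef_pos'],s['opening'],s['grasp_force'],s['contact_force'])
goal(*slot(1),28,1.504)
```

```text
[ 423.66191176 -219.70480335   10.98839841] 0.6665670368368874 32.09967613220215 [-0.45579843  0.30548586 -0.76599756]
to [602.1 -66.9  28. ] turn [0.0006 0.0003 0.0004] shift [ 0.6565  0.6723 -0.0674]
```

>>> {"method": "carry_out", "body": {
  "series": [
    [0,0,0,0,0,-0.2,1],
    [0,0,0,0,0,-0.44,1],
    [0,0,0,0.2,0.2,-0.44,1],
    [0,0,0,0.4,0.4,-0.44,1],
    [0,0,0,0.58,0.6,-0.44,1],
    [0,0,0,0.65,0.67,-0.44,1],
    [0,0,0,0.655,0.672,-0.44,1],
    [0,0,0,0.655,0.672,-0.44,1]
  ]
}}

```text
clock: 10.45
eef_pos: [600.6, -67.0, 120.1]
tcp_rot: [-3.141, 0.0, 1.506]
contact_force: [0.2, -0.5, -1.9]
opening: 0.666
grasp_force: 33.1
```

Run:
```python
from h import *
s=r.sense();print(s['eef_pos'],s['tcp_rot'],s['opening'],s['grasp_force'])
goal(*slot(1),31,1.504)
im=snap('side','s4.png'); a=cv2.imread('pics/s4.png')[120:300,220:400]; cv2.imwrite('pics/s4c.png',cv2.resize(a,None,fx=3.2,fy=3.2,interpolation=2))
```

```text
[600.56979779 -66.95777794 120.07516306] [-3.14085835e+00  1.86472804e-04  1.50580278e+00] 0.6655825240340187 33.07371497154236
to [602.1 -66.9  31. ] turn [-0.0002  0.0001  0.0006] shift [0.0006 0.0064 0.3563]
```

View pics/s4c.png

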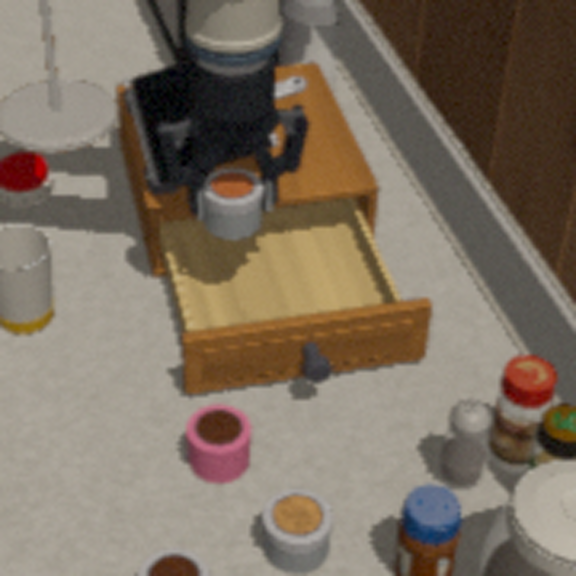

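The held tin is over the back-left of the empty drawer (crop 232,205), so I lower it and release with a small opening.

>>> {"method": "carry_out", "body": {
  "series": [
    [0,0,0,0,0.006,0.15,1],
    [0,0,0,0,0.006,0.28,1],
    [0,0,0,0,0.006,0.33,1],
    [0,0,0,0,0.006,0.35,1],
    [0,0,0,0,0.006,0.358,1],
    [0,0,0,0,0.006,0.358,1],
    [0,0,0,0,0.006,0.358,1]
  ]
}}

```text
clock: 11.38
eef_pos: [603.3, -67.1, 31.3]
tcp_rot: [3.14, 0.0, 1.505]
contact_force: [-0.6, 0.4, -0.0]
opening: 0.671
grasp_force: 33.1
```

>>> {"method": "carry_out", "body": {
  "series": [
    [0,0,0,0,0,0,-0.5],
    [0,0,0,0,0,0,-0.5],
    [0,0,0,0,0,0,-0.5],
    [0,0,0,0,0,-0.06,-0.5],
    [0,0,0,0,0,-0.2,-0.5],
    [0,0,0,0,0,-0.36,-0.5],
    [0,0,0,-0.2,0,-0.36,-1],
    [0,0,0,-0.4,0,-0.36,-1]
  ]
}}

```text
clock: 12.38
eef_pos: [597.0, -167.7, 122.6]
tcp_rot: [3.139, 0.001, 1.507]
contact_force: [0.7, 0.4, -0.4]
opening: 0.999
grasp_force: 0.0
```

Run:
```python
from h import *
look()
for t in tins(): print(*t)
goal(459.6,-407.2,120,1.504)
```

```text
[ 447.7 -554.2] 0.5 2 [192 172  72]
[ 516.3 -468.6] 0.7 2 [197 131  92]
[603.8 -68.4] 4.4 2 [149 123  89]
[ 459.2 -406.4] 0.4 2 [92 57 38]
[ 533.3 -262.9] 0.2 2 [187 123 139]
[ 572.5 -373.2] 0.5 2 [176 140  98]
to [ 459.6 -407.2  120. ] turn [ 0.0002 -0.     -0.0003] shift [-0.9932 -0.4806  0.005 ]
```

>>> {"method": "carry_out", "body": {
  "series": [
    [0,0,0,-0.25,-0.12,0,-1],
    [0,0,0,-0.5,-0.24,0,-1],
    [0,0,0,-0.75,-0.36,0,-1],
    [0,0,0,-0.99,-0.48,0,-1],
    [0,0,0,-0.99,-0.48,0,-1],
    [0,0,0,-0.99,-0.48,0.1,-1]
  ]
}}

```text
clock: 13.32
eef_pos: [461.0, -407.8, 97.4]
tcp_rot: [3.138, 0.003, 1.504]
contact_force: [1.1, 0.1, -0.8]
opening: 1.001
grasp_force: 0.0
```

Run:
```python
from h import *
print(r.sense()['eef_pos']);goal(459.3,-407,10.5,1.504)
```

```text
[ 461.03689756 -407.82794469   97.40941502]
to [ 459.3 -407.    10.5] turn [ 0.0011  0.0008 -0.0001] shift [ 0.0037 -0.0083  0.3476]
```

>>> {"method": "carry_out", "body": {
  "series": [
    [0,0,0,0.003,-0.006,0.15,-1],
    [0,0,0,0.003,-0.006,0.3,-1],
    [0,0,0,0.003,-0.006,0.345,-1],
    [0,0,0,0.003,-0.006,0.345,1],
    [0,0,0,0.003,-0.006,0.345,1],
    [0,0,0,0.003,-0.006,0.345,1],
    [0,0,0,0.003,-0.006,0.345,1],
    [0,0,0,0.003,-0.006,0.345,1]
  ]
}}

```text
clock: 14.32
eef_pos: [459.8, -405.7, 10.8]
tcp_rot: [3.14, 0.001, 1.505]
contact_force: [1.4, 1.7, 7.7]
opening: 0.671
grasp_force: 32.7
```

>>> {"method": "carry_out", "body": {
  "series": [
    [0,0,0,0,0,-0.2,1],
    [0,0,0,0,0,-0.46,1],
    [0,0,0,0.2,0,-0.46,1],
    [0,0,0,0.4,0.2,-0.46,1],
    [0,0,0,0.6,0.4,-0.46,1],
    [0,0,0,0.8,0.6,-0.46,1],
    [0,0,0,1,0.65,-0.46,1],
    [0,0,0,1,0.65,-0.46,1]
  ]
}}

```text
clock: 15.32
eef_pos: [638.9, -162.9, 124.5]
tcp_rot: [3.141, -0.001, 1.509]
contact_force: [0.2, -0.9, -1.5]
opening: 0.672
grasp_force: 33.1
```

Run:
```python
from h import *
s=r.sense();print(s['eef_pos'],s['tcp_rot'],s['opening'],s['grasp_force'])
goal(*slot(0),31,1.504);goal(*slot(2),31,1.504)
```

```text
[ 638.89149668 -162.88860534  124.47585216] [ 3.14097982e+00 -5.04479847e-04  1.50869972e+00] 0.6716168383793351 33.12142252922058
to [ 597.2 -140.8   31. ] turn [ 0.0002 -0.0002  0.0015] shift [ 0.0778 -0.1722  0.3738]
to [693.9 -73.   31. ] turn [ 0.0002 -0.0002  0.0015] shift [0.3723 0.1971 0.3742]
```

>>> {"method": "carry_out", "body": {
  "series": [
    [0,0,0.001,0.2,0.1,0,1],
    [0,0,0.001,0.372,0.197,0,1],
    [0,0,0.001,0.372,0.197,0,1],
    [0,0,0.001,0.372,0.197,0.15,1],
    [0,0,0.001,0.372,0.197,0.28,1],
    [0,0,0.001,0.372,0.197,0.34,1],
    [0,0,0.001,0.372,0.197,0.37,1],
    [0,0,0.001,0.372,0.197,0.37,1]
  ]
}}

```text
clock: 16.32
eef_pos: [692.8, -77.2, 32.2]
tcp_rot: [3.141, 0.0, 1.502]
contact_force: [-0.0, -0.2, -1.9]
opening: 0.67
grasp_force: 33.1
```

Run:
```python
from h import *
s=r.sense();print(s['eef_pos'],s['tcp_rot'],s['contact_force'])
goal(*slot(2),30.5,1.504)
```

```text
[692.75700597 -77.23470061  32.22669268] [3.14119931e+00 5.77534005e-05 1.50157005e+00] [-0.03208373 -0.18449418 -1.85580837]
to [693.9 -73.   30.5] turn [ 0.0001  0.     -0.0008] shift [0.0171 0.0034 0.0069]
```

>>> {"method": "carry_out", "body": {
  "series": [
    [0,0,0,0.012,0,0.006,1],
    [0,0,0,0.012,0,0.006,1],
    [0,0,0,0.012,0,0.006,-0.5],
    [0,0,0,0.012,0,0.006,-0.5],
    [0,0,0,0.012,0,0.006,-0.5],
    [0,0,0,0.012,0,-0.1,-0.5],
    [0,0,0,0.012,0,-0.36,-0.5],
    [0,0,0,-0.2,-0.2,-0.36,-1]
  ]
}}

```text
clock: 17.32
eef_pos: [652.6, -115.4, 126.9]
tcp_rot: [3.13, 0.001, 1.505]
contact_force: [-0.2, -1.1, -0.2]
opening: 0.935
grasp_force: 0.0
```

>>> {"method": "carry_out", "body": {
  "series": [
    [0,0,0,-0.25,-0.1,0,-1],
    [0,0,0,-0.5,-0.2,0,-1],
    [0,0,0,-0.75,-0.3,0,-1],
    [0,0,0,-0.85,-0.3,0,-1],
    [0,0,0,-0.85,-0.3,0,-1]
  ]
}}

```text
clock: 17.95
eef_pos: [556.7, -325.7, 121.6]
tcp_rot: [3.141, 0.001, 1.499]
contact_force: [0.2, 1.1, -0.2]
opening: 0.997
grasp_force: 0.0
```

Run:
```python
from h import *
look()
for t in tins(): print(*t)
goal(572.3,-374,10.5,1.504); goal(516.3,-468.6,10.5,1.504)
```

```text
[595.1 -55.3] 4.0 2 [168 107  72]
[ 513.5 -473.9] 2.2 2 [196 131  92]
[ 447.9 -554. ] 0.4 2 [191 172  72]
[703.7 -68.8] 2.1 2 [91 58 40]
to [ 572.3 -374.    10.5] turn [-0.0001 -0.0001 -0.0004] shift [-0.204   0.0723  0.4433]
to [ 516.3 -468.6   10.5] turn [-0.0001 -0.0001 -0.0004] shift [-0.5967 -0.1254  0.4432]
```

>>> {"method": "carry_out", "body": {
  "series": [
    [0,0,0,-0.204,-0.3,0,-1],
    [0,0,0,-0.204,-0.3,0,-1],
    [0,0,0,-0.204,-0.3,0,-1],
    [0,0,0,-0.204,-0.3,0,-1]
  ]
}}

```text
clock: 18.65
eef_pos: [480.2, -367.9, 121.6]
tcp_rot: [3.141, 0.0, 1.503]
contact_force: [0.4, 0.1, -1.0]
opening: 0.998
grasp_force: 0.0
```

Run:
```python
from h import *
look()
for t in tins(cams=('side','top')): print(*t)
goal(572.3,-374,10.5,1.504); goal(516.3,-468.6,10.5,1.504)
```

```text
[ 445.9 -559.9] 2.9 2 [194 166   0]
[ 572.6 -371.5] 1.0 2 [170 128  73]
[698.9 -67.7] 2.6 2 [82 45 23]
[ 532.1 -264.2] 0.7 2 [172  94 116]
[ 515.2 -470.3] 0.0 1 [174 101  52]
[393.5   7.3] 0.0 1 [148 142 129]
to [ 572.3 -374.    10.5] turn [ 0.0001  0.     -0.0002] shift [0.001  0.3695 0.4438]
to [ 516.3 -468.6   10.5] turn [ 0.0001  0.     -0.0002] shift [-0.3916  0.1715  0.4437]
```

Both remaining tins are unmoved. Next, the tin at (572,−373).

>>> {"method": "carry_out", "body": {
  "series": [
    [0,0,0,0.004,0.25,0,-1],
    [0,0,0,0.004,0.369,0,-1],
    [0,0,0,0.004,0.369,0.05,-1],
    [0,0,0,0.004,0.369,0.25,-1],
    [0,0,0,0.004,0.369,0.443,-1],
    [0,0,0,0.004,0.369,0.443,-1],
    [0,0,0,0.004,0.369,0.443,-1]
  ]
}}

```text
clock: 19.73
eef_pos: [571.6, -374.3, 11.9]
tcp_rot: [3.141, 0.0, 1.502]
contact_force: [-0.0, 0.3, 0.1]
opening: 0.999
grasp_force: 0.0
```

>>> {"method": "carry_out", "body": {
  "series": [
    [0,0,0,0,0,0,1],
    [0,0,0,0,0,0,1],
    [0,0,0,0,0,0,1],
    [0,0,0,0,0,0,1],
    [0,0,0,0,0,0,1]
  ]
}}

```text
clock: 20.35
eef_pos: [572.3, -374.8, 13.1]
tcp_rot: [3.139, 0.002, 1.502]
contact_force: [-1.2, -0.1, 6.9]
opening: 0.669
grasp_force: 30.7
```

>>> {"method": "carry_out", "body": {
  "series": [
    [0,0,0,0,0,-0.2,1],
    [0,0,0,0,0,-0.46,1],
    [0,0,0,0.2,0,-0.46,1],
    [0,0,0,0.4,0.2,-0.46,1],
    [0,0,0,0.6,0.3,-0.46,1],
    [0,0,0,0.8,0.4,-0.46,1],
    [0,0,0,0.9,0.4,-0.46,1],
    [0,0,0,0.9,0.4,-0.46,1]
  ]
}}

```text
clock: 21.35
eef_pos: [686.4, -154.7, 126.3]
tcp_rot: [3.142, 0.0, 1.505]
contact_force: [-0.7, 0.0, -0.3]
opening: 0.67
grasp_force: 32.7
```

Run:
```python
from h import *
s=r.sense();print(s['eef_pos'],s['tcp_rot'],s['opening'],s['grasp_force'])
goal(*slot(3),31,1.504)
```

```text
[ 686.3721367  -154.7475251   126.26962086] [3.14151443e+00 8.01006730e-05 1.50453191e+00] 0.6702388461906009 32.70958185195923
to [ 689.  -146.9   31. ] turn [0.     0.     0.0002] shift [0.0322 0.0083 0.3811]
```

>>> {"method": "carry_out", "body": {
  "series": [
    [0,0,0,0.03,0.008,0,1],
    [0,0,0,0.03,0.008,0.15,1],
    [0,0,0,0.03,0.008,0.28,1],
    [0,0,0,0.03,0.008,0.35,1],
    [0,0,0,0.03,0.008,0.37,1],
    [0,0,0,0.03,0.008,0.374,1],
    [0,0,0,0.03,0.008,0.378,1],
    [0,0,0,0.03,0.008,0.378,1]
  ]
}}

```text
clock: 22.35
eef_pos: [689.6, -149.2, 32.1]
tcp_rot: [3.14, 0.0, 1.502]
contact_force: [-0.3, -0.0, 2.1]
opening: 0.668
grasp_force: 32.8
```

>>> {"method": "carry_out", "body": {
  "series": [
    [0,0,0,0,0,0,1],
    [0,0,0,0,0,0,-0.5],
    [0,0,0,0,0,0,-0.5],
    [0,0,0,0,0,0,-0.5],
    [0,0,0,0,0,-0.1,-0.5],
    [0,0,0,0,0,-0.36,-0.5],
    [0,0,0,-0.2,-0.2,-0.36,-1],
    [0,0,0,-0.4,-0.4,-0.36,-1]
  ]
}}

```text
clock: 23.35
eef_pos: [594.5, -231.8, 122.2]
tcp_rot: [3.139, 0.001, 1.504]
contact_force: [-0.3, -0.7, 0.1]
opening: 0.999
grasp_force: 0.0
```

>>> {"method": "carry_out", "body": {
  "series": [
    [0,0,0,-0.25,-0.1,0,-1],
    [0,0,0,-0.5,-0.2,0,-1],
    [0,0,0,-0.75,-0.6,0,-1],
    [0,0,0,-0.75,-0.6,0,-1],
    [0,0,0,-0.75,-0.6,0,-1]
  ]
}}

```text
clock: 23.98
eef_pos: [428.6, -409.6, 121.0]
tcp_rot: [-3.14, -0.0, 1.498]
contact_force: [0.6, 1.1, 0.2]
opening: 1.002
grasp_force: 0.0
```

Run:
```python
from h import *
look()
print(r.sense()['eef_pos'])
for t in tins(cams=('side','top')): print(*t)
goal(516.3,-468.6,11,1.504)
cv2.imwrite('pics/s5c.png',cv2.resize(r_img['side'][120:345,200:380,::-1],None,fx=2.6,fy=2.6,interpolation=2))
```

```text
[ 432.04042828 -408.37698176  121.3331187 ]
[ 447.  -554.8] 0.0 1 [197 169   0]
[608.2 -49.8] 0.0 1 [169  97  49]
[ 515.6 -468.9] 0.0 1 [176 104  54]
[698.1 -67.5] 2.6 2 [113  75  45]
[ 698.2 -133.6] 6.3 2 [160 110  51]
[ 532.9 -265.4] 0.5 2 [178 100 121]
to [ 516.3 -468.6   11. ] turn [ 0.0002  0.     -0.0004] shift [-0.2208  0.3475  0.4414]
```

View pics/s5c.png

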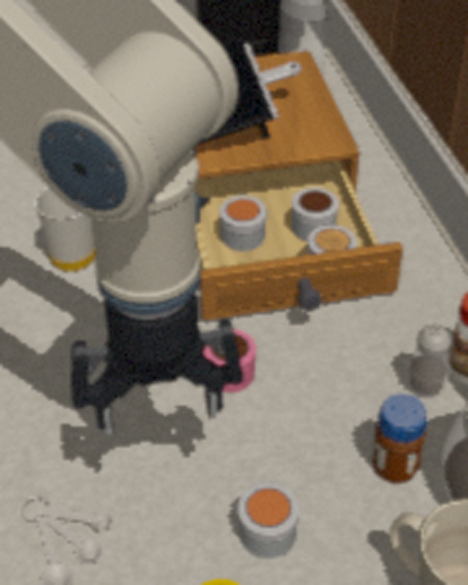

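Three tins stand upright in the drawer, at crop (243,215), (314,208) and (330,245). The last one is on the worktop at (267,510).

>>> {"method": "carry_out", "body": {
  "series": [
    [0,0,0,-0.22,0.2,0,-1],
    [0,0,0,-0.22,0.34,0,-1],
    [0,0,0,-0.22,0.344,0,-1],
    [0,0,0,-0.22,0.344,0.2,-1],
    [0,0,0,-0.22,0.344,0.4,-1],
    [0,0,0,-0.22,0.344,0.44,-1],
    [0,0,0,-0.22,0.344,0.44,-1],
    [0,0,0,-0.22,0.344,0.44,-1]
  ]
}}

```text
clock: 25.18
eef_pos: [515.6, -469.5, 13.4]
tcp_rot: [3.139, 0.002, 1.502]
contact_force: [0.3, 0.2, -0.0]
opening: 1.002
grasp_force: 0.0
```

>>> {"method": "carry_out", "body": {
  "series": [
    [0,0,0,0,0,0,1],
    [0,0,0,0,0,0,1],
    [0,0,0,0,0,0,1],
    [0,0,0,0,0,0,1],
    [0,0,0,0,0,0,1]
  ]
}}

```text
clock: 25.8
eef_pos: [514.9, -469.3, 12.9]
tcp_rot: [3.14, 0.001, 1.502]
contact_force: [-0.5, 0.8, 7.6]
opening: 0.668
grasp_force: 30.7
```

>>> {"method": "carry_out", "body": {
  "series": [
    [0,0,0,0,0,-0.2,1],
    [0,0,0,0,0,-0.46,1],
    [0,0,0,0.25,0,-0.46,1],
    [0,0,0,0.5,0.2,-0.46,1],
    [0,0,0,0.75,0.3,-0.46,1],
    [0,0,0,1,0.38,-0.46,1],
    [0,0,0,1,0.38,-0.46,1],
    [0,0,0,1,0.38,-0.46,1]
  ]
}}

```text
clock: 26.8
eef_pos: [626.8, -224.4, 126.5]
tcp_rot: [3.141, 0.0, 1.505]
contact_force: [0.3, -0.7, -0.9]
opening: 0.665
grasp_force: 32.8
```

Run:
```python
from h import *
s=r.sense();print(s['eef_pos'],s['tcp_rot'],s['opening'],s['grasp_force'])
goal(*slot(0),31,1.504)
```

```text
[ 626.81431189 -224.44201845  126.45246446] [3.14126525e+00 1.93026024e-04 1.50454602e+00] 0.6652309325903607 32.79639422893524
to [ 597.2 -140.8   31. ] turn [0.0001 0.0001 0.0002] shift [ 0.3262 -0.1405  0.3817]
```

>>> {"method": "carry_out", "body": {
  "series": [
    [0,0,0,0.2,-0.1,0,1],
    [0,0,0,0.326,-0.14,0,1],
    [0,0,0,0.326,-0.14,0,1],
    [0,0,0,0.326,-0.14,0.15,1],
    [0,0,0,0.326,-0.14,0.28,1],
    [0,0,0,0.326,-0.14,0.35,1],
    [0,0,0,0.326,-0.14,0.37,1],
    [0,0,0,0.326,-0.14,0.378,1]
  ]
}}

```text
clock: 27.8
eef_pos: [597.5, -142.8, 32.2]
tcp_rot: [3.141, 0.0, 1.502]
contact_force: [0.2, 0.2, -0.8]
opening: 0.67
grasp_force: 32.8
```

>>> {"method": "carry_out", "body": {
  "series": [
    [0,0,0,0,0,0,1],
    [0,0,0,0,0,0,1],
    [0,0,0,0,0,0,-0.5],
    [0,0,0,0,0,0,-0.5],
    [0,0,0,0,0,0,-0.5],
    [0,0,0,0,0,-0.1,-0.5],
    [0,0,0,0,0,-0.36,-0.5]
  ]
}}

```text
clock: 28.68
eef_pos: [594.7, -141.5, 117.3]
tcp_rot: [-3.135, -0.001, 1.502]
contact_force: [0.4, -0.4, 0.0]
opening: 0.745
grasp_force: 0.0
```

Run:
```python
from h import *
print(r.sense()['eef_pos'])
goal(637.5,-229.2,120,1.504)
```

```text
[ 594.67687445 -141.51805704  117.27899822]
to [ 637.5 -229.2  120. ] turn [-0.002  -0.0003 -0.0006] shift [-0.3381  0.1949 -0.0124]
```

>>> {"method": "carry_out", "body": {
  "series": [
    [0,0,0,-0.2,0.1,0,-0.3],
    [0,0,0,-0.338,0.193,0,-0.3],
    [0,0,0,-0.338,0.193,0,-0.3],
    [0,0,0,-0.338,0.193,0,-0.3]
  ]
}}

```text
clock: 29.18
eef_pos: [638.5, -229.2, 118.6]
tcp_rot: [-3.14, -0.001, 1.502]
contact_force: [-0.7, 0.0, -0.1]
opening: 0.652
grasp_force: 0.0
```

Run:
```python
from h import *
look()
print(r.sense()['eef_pos'])
goal(637.5,-229.2,38,1.504)
cv2.imwrite('pics/s6c.png',cv2.resize(r_img['side'][120:345,200:380,::-1],None,fx=2.6,fy=2.6,interpolation=2))
```

```text
[ 638.50736611 -228.625509    118.73691563]
to [ 637.5 -229.2   38. ] turn [-0.0004 -0.0002 -0.0004] shift [-0.0027 -0.0035  0.323 ]
```

View pics/s6c.png

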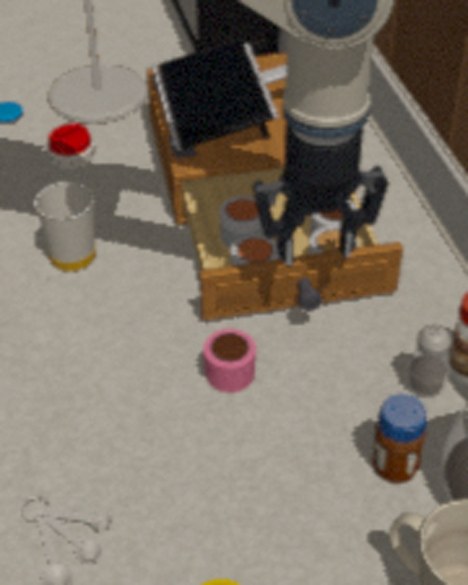

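Four tins are in the drawer and the worktop is clear. Pinch the knob and slide the drawer shut.

>>> {"method": "carry_out", "body": {
  "series": [
    [0,0,0,-0.003,-0.003,0.15,-0.3],
    [0,0,0,-0.003,-0.003,0.3,-0.3],
    [0,0,0,-0.003,-0.003,0.323,-0.3],
    [0,0,0,-0.003,-0.003,0.323,1],
    [0,0,0,-0.003,-0.003,0.323,1],
    [0,0,0,-0.003,-0.003,0.323,1],
    [0,0,0,-0.003,-0.003,0.323,1],
    [0,0,0,-0.003,-0.003,0.323,1]
  ]
}}

```text
clock: 30.28
eef_pos: [637.4, -230.2, 40.0]
tcp_rot: [-3.14, -0.0, 1.502]
contact_force: [-6.7, 1.6, 4.1]
opening: 0.285
grasp_force: 29.3
```

>>> {"method": "carry_out", "body": {
  "series": [
    [0,0,0,0.02,0,0,1],
    [0,0,0,0.06,0,0,1],
    [0,0,0,0.11,0,0,1],
    [0,0,0,0.16,0,0,1],
    [0,0,0,0.21,0,0,1],
    [0,0,0,0.26,0,0,1],
    [0,0,0,0.29,0,0,1],
    [0,0,0,0.3,0,0,1]
  ]
}}

```text
clock: 31.28
eef_pos: [642.2, -155.2, 40.0]
tcp_rot: [-3.139, 0.0, 1.503]
contact_force: [-8.5, -0.7, 5.1]
opening: 0.292
grasp_force: 29.5
```

>>> {"method": "carry_out", "body": {
  "series": [
    [0,0,0,0.02,0,0,1],
    [0,0,0,0.06,0,0,1],
    [0,0,0,0.11,0,0,1],
    [0,0,0,0.16,0,0,1],
    [0,0,0,0.21,0,0,1],
    [0,0,0,0.26,0,0,1],
    [0,0,0,0.3,0,0,1],
    [0,0,0,0.32,0,0,1]
  ]
}}

```text
clock: 32.28
eef_pos: [647.2, -75.3, 40.0]
tcp_rot: [-3.138, 0.0, 1.503]
contact_force: [-10.6, -1.8, 7.7]
opening: 0.284
grasp_force: 29.7
```

Run:
```python
from h import *
s=r.sense();print(s['eef_pos'],w2s(*s['eef_pos'][:2]),s['contact_force'],s['opening'])
```

```text
[647.18770698 -75.32102767  39.99638858] [  -0.45369622 -183.39523878] [-10.61958501  -1.8142377    7.74440545] 0.28400583582115124
```

>>> {"method": "carry_out", "body": {
  "series": [
    [0,0,0,0.02,0,0,1],
    [0,0,0,0.03,0,0,1],
    [0,0,0,0.04,0,0,1],
    [0,0,0,0.04,0,0,1]
  ]
}}

```text
clock: 32.78
eef_pos: [647.8, -65.5, 40.0]
tcp_rot: [-3.138, 0.0, 1.502]
contact_force: [-10.5, 1.1, 8.0]
opening: 0.287
grasp_force: 29.6
```

>>> {"method": "carry_out", "body": {
  "series": [
    [0,0,0,0.01,0,0,1],
    [0,0,0,0.02,0,0,1],
    [0,0,0,0.02,0,0,1]
  ]
}}

```text
clock: 33.15
eef_pos: [647.8, -65.2, 40.0]
tcp_rot: [-3.138, 0.006, 1.504]
contact_force: [-12.4, -23.4, 7.9]
opening: 0.281
grasp_force: 30.1
```

>>> {"method": "carry_out", "body": {
  "series": [
    [0,0,0,0.01,0,0,1],
    [0,0,0,0.02,0,0,1],
    [0,0,0,0.02,0,0,1]
  ]
}}

```text
clock: 33.52
eef_pos: [648.0, -62.1, 40.2]
tcp_rot: [-3.138, 0.008, 1.504]
contact_force: [-13.5, -33.3, 8.7]
opening: 0.288
grasp_force: 35.2
```

Stop reached after about 165 mm of travel, so it is shut. Release, lift, and turn towards the tab.

>>> {"method": "carry_out", "body": {
  "series": [
    [0,0,0,0.02,0,0,-0.3],
    [0,0,0,0.015,0,0,-0.3],
    [0,0,0,0.015,0,0,-0.3],
    [0,0,0,0.015,0,-0.2,-0.3],
    [0,0,0,0.015,0,-0.4,-0.3],
    [0,0,0,0.015,0,-0.6,-0.3],
    [0,0,0,0.015,0,-0.8,-0.3],
    [0,0,0,0.015,0,-0.8,-0.3]
  ]
}}

```text
clock: 34.52
eef_pos: [653.4, -51.9, 243.6]
tcp_rot: [3.133, -0.0, 1.503]
contact_force: [0.2, -0.6, 0.1]
opening: 0.651
grasp_force: 0.0
```

>>> {"method": "carry_out", "body": {
  "series": [
    [0,0,0.5,0.2,0.2,0,-0.3],
    [0,0,0.5,0.3,0.2,0,-0.3],
    [0,0,0.5,0.3,0.2,0,-0.3],
    [0,0,0.5,0.3,0.2,0,-0.3],
    [0,0,0.5,0.3,0.2,0,-0.3],
    [0,0,0.5,0.3,0.2,0,-0.3],
    [0,0,0.5,0.3,0.2,0,-0.3],
    [0,0,0.5,0.3,0.2,0,-0.3]
  ]
}}

```text
clock: 35.52
eef_pos: [705.3, 19.7, 237.1]
tcp_rot: [-3.142, 0.002, -0.004]
contact_force: [-1.3, 0.9, 0.6]
opening: 0.649
grasp_force: 0.0
```

Run:
```python
from h import *
look()
s=r.sense();print(s['eef_pos'],s['tcp_rot'],s['qpos'])
p=s2w(51,2); goal(*p,180,W); goal(*p,113,W)
for t,f in((r_img['top'][125:225,130:280],'t7'),): cv2.imwrite('pics/%s.png'%f,cv2.resize(t[:,:,::-1],None,fx=5,fy=5,interpolation=2))
cv2.imwrite('pics/s7.png',cv2.resize(r_img['side'][120:220,230:350,::-1],None,fx=6,fy=6,interpolation=2))
```

```text
[705.30658581  19.61718846 237.23353752] [-3.14155333e+00  1.47152375e-03  1.83294699e-04] [2.56433349e-02 4.74081757e-01 1.43563661e+00 8.13553806e-05
 1.23334433e+00 1.59622940e+00]
to [710.8 106.3 180. ] turn [0.     0.0005 0.0212] shift [ 0.0224 -0.3465  0.2289]
to [710.8 106.3 113. ] turn [0.     0.0005 0.0212] shift [ 0.0228 -0.3465  0.4969]
```

View pics/s7.png

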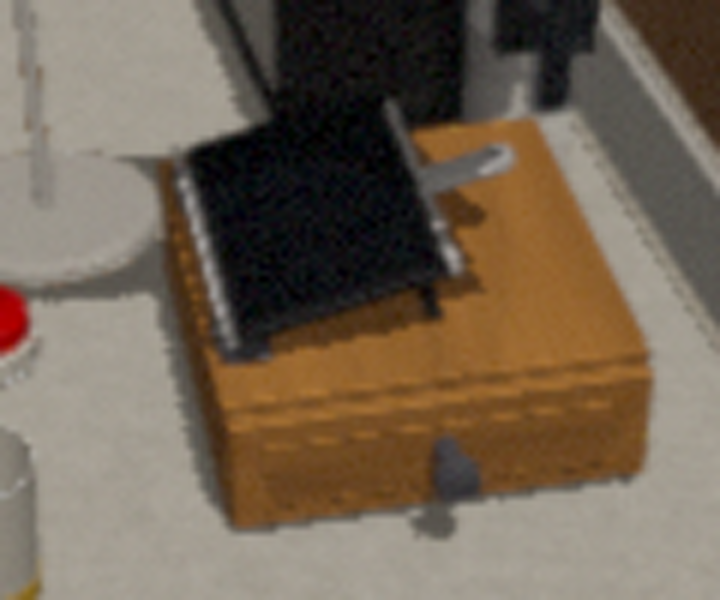

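View pics/t7.png

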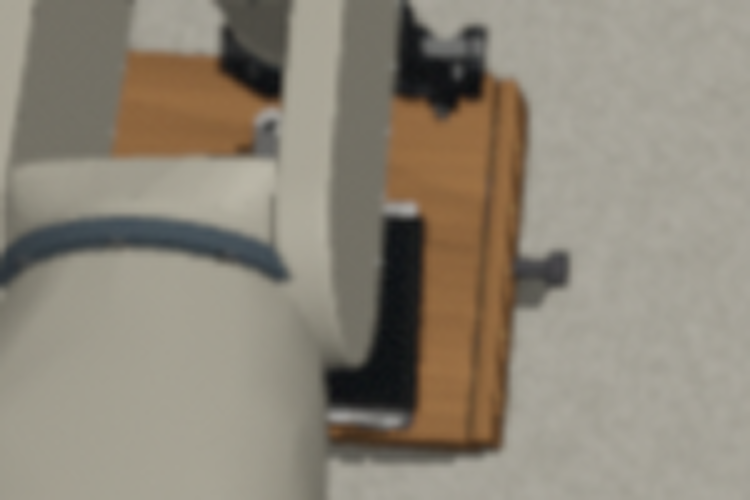

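The drawer is fully shut: only a thin seam shows at top-crop x≈480. The tab is at side-crop (470,170).

>>> {"method": "carry_out", "body": {
  "series": [
    [0,0,0.021,0.023,-0.2,0,-0.3],
    [0,0,0.021,0.023,-0.346,0.05,-0.3],
    [0,0,0.021,0.023,-0.346,0.1,-0.3],
    [0,0,0.021,0.023,-0.346,0.25,-0.3],
    [0,0,0.021,0.023,-0.346,0.4,-0.3],
    [0,0,0.021,0.023,-0.346,0.49,-0.3],
    [0,0,0.021,0.023,-0.346,0.49,-0.3]
  ]
}}

```text
clock: 36.5
eef_pos: [710.1, 105.2, 113.8]
tcp_rot: [3.141, 0.004, -0.063]
contact_force: [0.7, 0.6, 0.8]
opening: 0.649
grasp_force: 0.0
```

>>> {"method": "carry_out", "body": {
  "series": [
    [0,0,0,0,0,0,1],
    [0,0,0,0,0,0,1],
    [0,0,0,0,0,0,1],
    [0,0,0,0,0,0,1],
    [0,0,0,0,0,0,1]
  ],
  "force": 40
}}

```text
clock: 37.12
eef_pos: [712.9, 110.6, 118.3]
tcp_rot: [-3.135, -0.004, -0.064]
contact_force: [0.2, 20.1, 0.2]
opening: 0.248
grasp_force: 42.6
```

Run:
```python
from h import *
s=r.sense();p=s['eef_pos'];print(p,s['tcp_rot'],s['contact_force'],w2s(*p[:2]))
snap('side','s8.png'); a=cv2.imread('pics/s8.png')[110:220,230:350]; cv2.imwrite('pics/s8c.png',cv2.resize(a,None,fx=5,fy=5,interpolation=2))
```

```text
[712.88954171 110.63188922 118.25444774] [-3.13468116 -0.00403421 -0.06353574] [ 0.22648347 20.14009278  0.20832318] [52.77986585  6.50317158]
```

View pics/s8c.png

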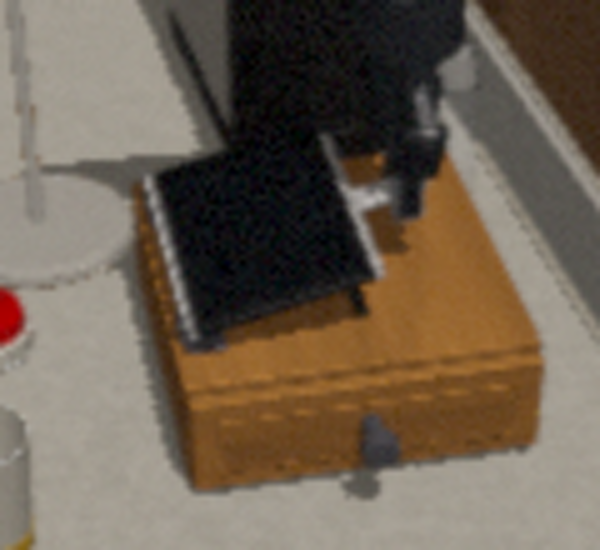

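The tab is pinched (opening 21 mm). Work out the arc about the hinge.

Run:
```python
import numpy as np
r,a0=167,.25
for D in np.linspace(0,.81,9)[1:]: print(np.round(((np.cos(a0+D)-np.cos(a0))*r/250, -(np.sin(a0+D)-np.sin(a0))*r/250),3))
```

```text
[-0.02  -0.065]
[-0.046 -0.127]
[-0.079 -0.186]
[-0.117 -0.242]
[-0.161 -0.293]
[-0.21 -0.34]
[-0.263 -0.381]
[-0.321 -0.417]
```

>>> {"method": "carry_out", "body": {
  "series": [
    [0,0,0,0,-0.016,-0.01,1],
    [0,0,0,-0.02,-0.016,-0.065,1],
    [0,0,0,-0.046,-0.016,-0.127,1],
    [0,0,0,-0.079,-0.016,-0.186,1],
    [0,0,0,-0.117,-0.016,-0.242,1],
    [0,0,0,-0.161,-0.016,-0.293,1],
    [0,0,0,-0.186,-0.016,-0.317,1],
    [0,0,0,-0.186,-0.016,-0.317,1]
  ]
}}

```text
clock: 38.17
eef_pos: [665.8, 113.7, 197.2]
tcp_rot: [-3.14, -0.003, -0.064]
contact_force: [-0.6, 6.1, 2.2]
opening: 0.244
grasp_force: 42.6
```

Run:
```python
from h import *
s=r.sense();p=s['eef_pos'];print(p,s['tcp_rot'],s['contact_force'],w2s(*p[:2]),s['opening'])
snap('side','s9.png'); a=cv2.imread('pics/s9.png')[80:200,230:350]; cv2.imwrite('pics/s9c.png',cv2.resize(a,None,fx=5,fy=5,interpolation=2))
```

```text
[665.78652697 113.72988011 197.22679165] [-3.13970275e+00 -2.84800187e-03 -6.35696000e-02] [-0.56831303  6.0694223   2.24339612] [5.57509264 6.47265093] 0.24432572831362914
```

View pics/s9c.png

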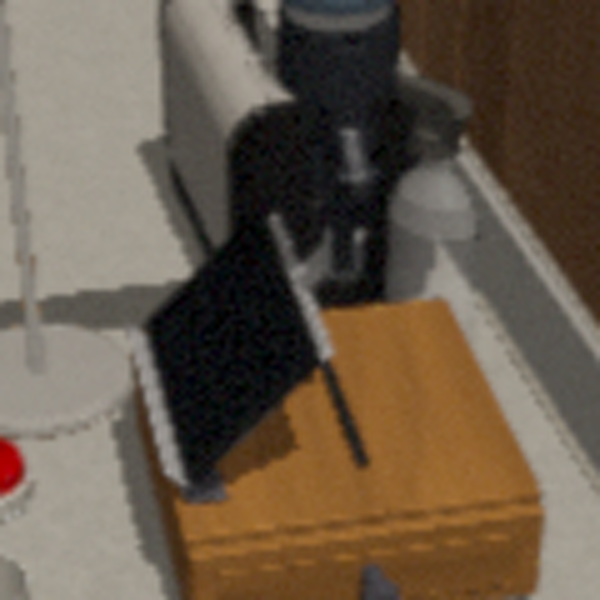

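The rest is swinging along the arc at about 46° and the grip holds. Carry on to 60°.

>>> {"method": "carry_out", "body": {
  "series": [
    [0,0,0,-0.031,0,-0.027,1],
    [0,0,0,-0.064,0,-0.052,1],
    [0,0,0,-0.1,0,-0.077,1],
    [0,0,0,-0.136,0,-0.098,1],
    [0,0,0,-0.136,0,-0.098,1],
    [0,0,0,-0.136,0,-0.098,1]
  ]
}}

```text
clock: 38.98
eef_pos: [632.6, 115.8, 221.7]
tcp_rot: [-3.14, -0.004, -0.064]
contact_force: [0.7, 4.9, 3.4]
opening: 0.25
grasp_force: 41.8
```

Run:
```python
from h import *
s=r.sense();p=s['eef_pos'];q=w2s(*p[:2]);print(p,s['contact_force'],q,s['opening'])
x,z=q[0]+110,p[2]+19-93; print(np.hypot(x,z),np.degrees(np.arctan2(z,x)-.018))
snap('side','s10.png'); a=cv2.imread('pics/s10.png')[80:200,230:350]; cv2.imwrite('pics/s10c.png',cv2.resize(a,None,fx=5,fy=5,interpolation=2))
```

```text
[632.55804809 115.82662569 221.74504912] [0.74081762 4.88464679 3.41951764] [-27.71929189   6.36260585] 0.24956912588998098
169.11154445606326 59.85480104683202
```

View pics/s10c.png

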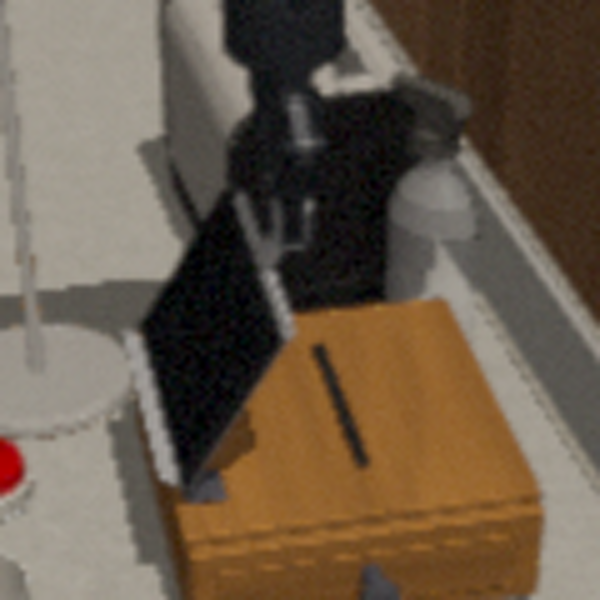

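Run:
```python
from h import *
y=w2s(*onz('top',*T(231,113),128)[:2])[1]; print('edge y',y)
for c in((292,337),(320,357)):
    row,col=(80+c[1]/5,230+c[0]/5)
    o,d=ray('side',row,col); n=RS[:,1]; 
    t=(y-n@(o[:2]-ST))/(n@d[:2]); P=o+t*d; q=w2s(*P[:2]); print(q,P[2],np.hypot(q[0]+110,P[2]-93),np.degrees(np.arctan2(P[2]-93,q[0]+110)))
```

```text
edge y -89.14343774241142
[-40.86300363 -89.14343774] 201.25855546053538 128.45169947478612 57.436539726178424
[-23.11192692 -89.14343774] 184.2355747484479 125.98994937075094 46.39815266159575
```

The image check agrees within picking noise (57–60°; the arc kinematics give 59.9°). Release, rise and retreat.

>>> {"method": "carry_out", "body": {
  "series": [
    [0,0,0,0,0,0,-0.2],
    [0,0,0,0,0,0,-0.2],
    [0,0,0,0,0,0,-0.2],
    [0,0,0,0,0,-0.1,-0.2],
    [0,0,0,0,0,-0.3,-0.2],
    [0,0,0,0,0,-0.5,-0.2],
    [0,0,0,0,0.3,-0.5,-0.2],
    [0,0,0,0,0.6,-0.5,-0.2]
  ]
}}

```text
clock: 40.02
eef_pos: [623.3, -10.8, 345.4]
tcp_rot: [3.141, -0.001, -0.062]
contact_force: [0.5, -0.5, -0.4]
opening: 0.598
grasp_force: 0.0
```

>>> {"method": "carry_out", "body": {
  "series": [
    [0,0,0,0,0.25,0,-0.2],
    [0,0,0,0,0.5,0,-0.2],
    [0,0,0,0,0.75,0,-0.2],
    [0,0,0,0,0.9,0,-0.2],
    [0,0,0,0,0.9,0,-0.2]
  ]
}}

```text
clock: 40.65
eef_pos: [608.2, -237.1, 344.2]
tcp_rot: [3.141, 0.001, -0.068]
contact_force: [0.1, 0.9, -0.6]
opening: 0.604
grasp_force: 0.0
```

Run:
```python
from h import *
look()
a=cv2.resize(r_img['side'][80:300,220:380,::-1],None,fx=2.5,fy=2.5,interpolation=2); b=cv2.resize(r_img['top'][125:265,130:290,::-1],None,fx=2.5,fy=2.5,interpolation=2)
c=np.zeros((550,800,3),np.uint8); c[:,:400]=a; c[:350,400:]=b; cv2.imwrite('pics/f.png',c)
```

```text
(no output)
```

View pics/f.png

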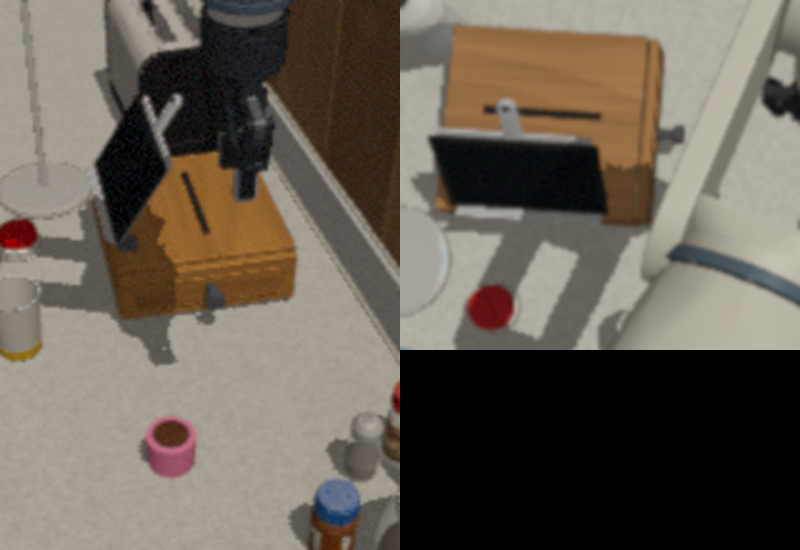

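The drawer is shut, the rest holds up, and the bystanders are in place. The tab tip is at (179,98) in the side crop and (106,103) in the top crop; triangulate it to check the angle.

Run:
```python
from h import *
for t,s in((T(149,67),S(262,47)),((125+103/2.5,130+106/2.5),(80+98/2.5,220+179/2.5))):
    P=tri(top=t,side=s);q=w2s(*P[:2]);print(q,P[2],np.hypot(q[0]+110,P[2]-93),np.degrees(np.arctan2(P[2]-93,q[0]+110)))
```

```text
[64.5519819   4.94992577] 136.0465765512314 179.78154004086036 13.8533875495872
[-13.00623503   3.37350339] 245.32128326816536 180.58118334784342 57.51220094847524
```

Run:
```python
from h import *
look()
def pt(th,u,y,n=3):
    q=s2w(-110+u*np.cos(th)-n*np.sin(th),y); return (*q,93+u*np.sin(th)+n*np.cos(th))
out=np.zeros((560,800,3),np.uint8)
for k,(n,r0,c0) in enumerate((('side',108,255),('top',155,145))):
    im=cv2.resize(r_img[n][r0:r0+56,c0:c0+40,::-1],None,fx=10,fy=10,interpolation=2)
    for th,col in((56,(0,0,255)),(60,(0,255,0)),(64,(255,0,0))):
        t=np.radians(th)
        L=[(pt(t,187,-6),pt(t,187,16)),(pt(t,135,-89,-3),pt(t,135,89,-3))]
        for a,b in L:
            A,B=[tuple(int(10*v+5) for v in (proj(n,p)[1]-c0,proj(n,p)[0]-r0)) for p in(a,b)]
            cv2.line(im,A,B,col,1)
    out[:,400*k:400*k+400]=im
cv2.imwrite('pics/o.png',out)
```

```text
(no output)
```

View pics/o.png

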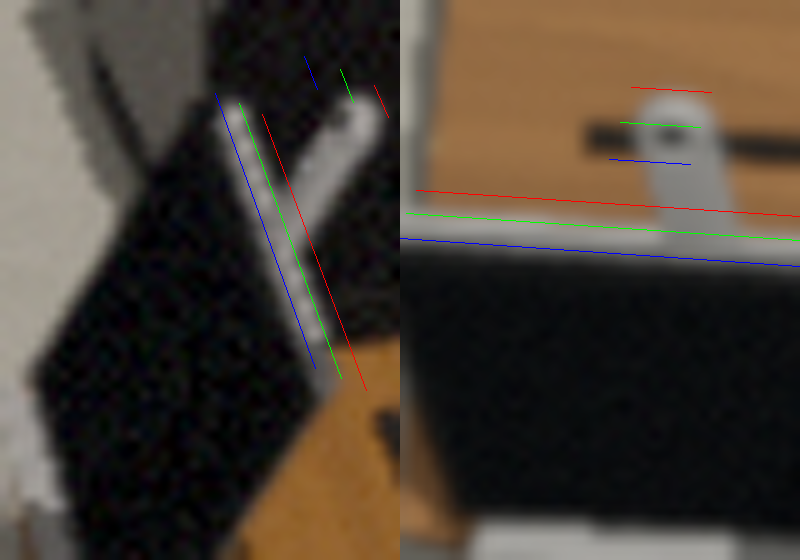

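The overlay brackets the angle: the rest's edge lies on the 60° line and the tab tip reads 57–58°. That agrees with the 59.9° from the kinematics, so I hand in.

```bash
python3 -c "
from rig import r
print(r.sense()['clock'], r.sign_off())"
```

```text
the job is handed in; nothing more can be done
40.85 None
```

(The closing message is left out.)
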